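# Walk a filled pipette canister end over end to stand cap up

## Robot

A 6-joint arm with a two-finger parallel gripper is mounted at the origin on the work surface. World frame = base frame: x ahead of the robot, y to its left, z up, the work surface at z = 0. Lengths are in mm, angles in rad, forces in N, time in s.
With the tool pointing down it reaches from about 350 to 975 mm from the base axis. Payload 7.1 kg.
Tool frame: the origin (TCP) lies midway between the tips of the shut fingers; the grasp point (between the pads) lies 19 mm behind it; z points along the fingers, x is the direction in which the jaws open and shut, and the axes are right-handed (so a half turn about z gives the same grasp; the last joint's range is limited). The gripper opens to 88 mm and grips with 3 to 60 N. Pads are 20 mm wide; open, the fingers measure 115 mm over their backs; the gripper's body (75 mm by 178 mm) begins 61 mm behind the grasp point.
Start: joints at [-1.293, 0.423, 1.63, -0, 1.089, -0.019], TCP at [182.806, -597.651, 222.675] pointing down, gripper open.
Joint ranges: [-3, 3], [-0.9, 2.11], [0.09, 2.58], [-1.31, 4.45], [0.11, 2.69], [-2.54, 2.54]. Speed limits (rad/s): [2.39, 2.39, 3.01, 3.14, 3.14, 3.14].

## Interface

Orientations are given as a rotation vector (axis times angle).
In Python, from workcell import telemetry, imaging, ticket gives the robot as it stands.
- The arm moves only by the tool jog_arm, never from a script. Its arguments are lists of equal length, an entry for each row: "travel": the shift along the world's x, y, z in units of 400 mm (1.0 is 400 mm), a list of three; "dr": the turn, a rotation vector about the world's x, y, z in units of 90 degrees (1.0 is 90 degrees), a list of three. In form: {"travel": [[tx, ty, tz], ...], "dr": [[wx, wy, wz], ...]}. A call has exactly 10 rows; each row is the pose to reach, as a shift and turn from the pose measured when the call began; what a row does not reach only later rows make up. A row lasts 1/10 s, in which the tool goes at most 50 mm and 8.59 degrees, less where a joint would pass 70% of its speed; a pose out of reach is approached as far as the arm can. A call with a number of a shift or a turn outside -1 to 1 is refused whole. A call with a gripper value outside its range is refused whole. "hand" is the opening, from -1 (shut) to 1 (fully open), set as the call begins (left out, the last holds). The fingers move at their own pace and stop on an object; the grip force is fixed at half the most. Time passes only in rows, so rows that repeat a pose let the fingers close, or fill a call up. It gives the time, the measured TCP pose, the force and the opening at its end, in the units of the state.
- telemetry.get_obs(): the state, without advancing time (a new reading comes with each control period).
- imaging.get_image(name): name is "side" or "top" or "wrist"; returns a dict with "pixels" (420x560x3 uint8, red, green, blue), "range_z" (420x560 float32, mm along the optical axis (not along the pixel's ray), 0 where there is no reading), "fx", "fy", "cx", "cy" (pixels), "k1" (the pictures are not rectified: a ray, as slopes to the right and down, at radius r is drawn at 1 + k1 r^2 times it, then the intrinsics apply), "extrinsics" (4x4, takes a point from world to camera coordinates). Camera axes: x right, y down, z forward; pixel columns grow to the right and rows downward; lengths in mm; the calibration is good to about 2 mm. A picture is of the moment at which its call begins.
- ticket.close_job(): hands the job in, once; it reports no verdict.
The state is a dict: "t": time; "qpos": joint angles; "qvel": joint speeds; "joint_torque": joint torques, N m; "ee_pos": TCP position; "orientation": TCP orientation; "ft_force": force on the tool from outside, world axes, zero at the start; "moment": the same for the moment, N m; "width": finger opening in mm.
Only numpy, scipy, OpenCV 4.12 (cv2) and the standard library are available. Lean on these libraries where they do the work, as an engineer would, in place of code of your own. Each camera call takes 0.05 s, during which the arm holds its last target. There are 200 camera calls.

## Task

The filled pipette canister has been left standing on its cap, beside the grey mat. Walk it end over end onto the mat: tip it down onto its side, then raise it by the cap end about its other end, so that it is left standing still, cap uppermost, wholly on the mat. It is heavy with glassware, so do it gently: always keep one end of it resting on the counter or mat, never let it topple or drop, and leave the jar, the little bowl and the vial where they are.

Things in the scene. Friction and masses are not known exactly. Their poses are not given: they have to be found in the camera images.
- canister_centre (a point): Centre of a loose square stainless steel box, 48 x 48 mm in section, 185 mm long, about 0.6 kg spread evenly. All faces are flat, so it stands on either end. One end is closed by a sleeve cap 56 mm long with two raised beads, with a paper tape band next to it; the other end is the plain foot. Axes: z along the length from cap to foot (up at the start, down when the cap is uppermost); x, y square to its sides.
- canister_cap (a point): Middle of the flat end face of the cap, on the canister's axis, 92.5 mm from its centre. On the counter (height 0) at the start.
- canister_foot (a point): Middle of the flat foot face, on the canister's axis, 92.5 mm from its centre at the other end; 185 mm above the counter at the start. The canister is tall and narrow: let go suddenly while it leans a little, it rocks for a second or two.
- mat_centre (a point): Middle of the top face of the grey silicone mat, 170 x 170 mm and 3 mm thick, fixed flat on the counter. x and y run along its edges, z up. The canister starts 215 to 260 mm from it along the mat's +y or -y and up to 30 mm to the side, turned up to 0.3 rad; the jar stands likewise on the opposite side.
- jar_centre (a point): Lidded stainless steel swab jar, 76 mm across and 78 mm high, standing loose on the counter; the point is on its axis 35 mm up. A bystander.
- gallipot: Small empty stainless steel bowl, 64 mm across the rim and 36 mm high, standing loose on the counter beyond the mat; origin at the centre of its underside. A bystander.
- vial: Small amber medicine vial, 24 mm diameter, 49 mm high, standing loose on the counter beyond the mat; origin at the centre of its underside. A bystander.

How it is judged (in metres and radians):
On the way, in this order (a step that is already met when the one before it is completed fails the run):
1. the canister lies on its side (within 6 degrees of level) (angle between canister_centre's own z axis and vertical between 1.466 and 1.676 rad), for 0.2 s.
2. the canister stands cap uppermost (within 4 degrees of upright) (angle between canister_centre's own z axis and vertical above 3.07 rad), for 0.2 s.
At the end, for the whole second after the job is handed in: The canister stands still and upright (within 3.5 degrees), cap uppermost, its foot flat on the mat and its axis no more than 65 mm from the mat's middle along either edge direction, which is any place where the foot is wholly on the mat (angle between canister_centre's own z axis and vertical above 3.08 rad and height (world z) of canister_foot between -0.004 and 0.009 m and height (world z) of canister_cap above 0.178 m and x of canister_foot in the frame of mat_centre between -0.065 and 0.065 m and y of canister_foot in the frame of mat_centre between -0.065 and 0.065 m and linear speed of canister below 0.04 m/s and angular speed of canister below 0.3 rad/s); the robot touches nothing.
It fails at once if the canister is lifted clear: the middles of both its ends are more than 50 mm above the counter at once (height (world z) of each of canister_cap, canister_foot above 0.05 m).
It fails at once if the canister topples or drops: it turns faster than 4 rad/s (angular speed of canister above 4 rad/s).
It fails at once if the jar, the bowl or the vial is shifted by more than 30 mm (distance of any of jar_centre, gallipot, vial from where it was at the start of the episode above 0.03 m).
It also fails if it takes over 54 s, if anything falls off the work surface, if the arm or the gripper's body presses on something with over 40 N, if the wrist force passes 120 N, or if a joint passes its speed limit or range.

## Working session

There is one attempt and no reset: what is moved stays moved. The work goes in short steps, Python scripts to look and compute and a tool call to move; the robot and the scene stay as the last step left them, time stands still between calls to the robot, and variables do not carry over. Pictures are saved under pics/ and viewed, about 8 in all and at most 12, crops included, and the job is handed in when it is done.

Besides the shell and the picture viewer there is one more tool, called in YAML: its name, and indented under it one key for each argument. jog_arm: Moves the arm, as the interface text tells. Its arguments: {"type":"object","properties":{"travel":{"type":"array"},"dr":{"type":"array"},"hand":{"type":"number"}},"required":["travel","dr"]}

```bash
mkdir -p pics; ls; cat > h.py <<'E'
import numpy as np, cv2
from workcell import telemetry, imaging, ticket
def pts(im):
    h,w=im["range_z"].shape
    u,v=np.meshgrid(np.arange(w),np.arange(h))
    xd=(u-im["cx"])/im["fx"]; yd=(v-im["cy"])/im["fy"]
    x,y=xd.copy(),yd.copy()
    for _ in range(8):
        s=1+im["k1"]*(x*x+y*y); x,y=xd/s,yd/s
    z=im["range_z"]; P=np.stack([x*z,y*z,z],-1)
    E=np.array(im["extrinsics"]); return (P-E[:3,3])@E[:3,:3]
def save(im,n): cv2.imwrite(f"pics/{n}.png",im["pixels"][:,:,::-1])
E
python3 - <<'E'
from h import *
o=telemetry.get_obs(); print(o)
a=imaging.get_image("top"); b=imaging.get_image("side")
np.savez("i0.npz",top=pts(a),side=pts(b),zt=a["range_z"],zs=b["range_z"],ct=a["pixels"],cs=b["pixels"])
cv2.imwrite("pics/a.png",np.hstack([cv2.resize(i["pixels"],(400,300)) for i in (a,b)])[:,:,::-1])
save(a,"top0")
P=pts(a)
for r in range(20,420,40): print([tuple(P[r,c].round().astype(int)) for c in range(20,560,130)])
E
```

```text
pics
{'t': 0.0, 'qpos': array([-1.29299415e+00,  4.23830462e-01,  1.63067598e+00, -4.76793157e-06,
        1.08860709e+00, -1.90037529e-02]), 'qvel': array([ 0.00147661,  0.00045546,  0.00131727, -0.00076198, -0.00059281,
       -0.00198636]), 'joint_torque': array([ 1.56622060e-03, -5.44619393e+01, -2.73663980e+01,  6.43969118e-02,
        2.26450141e-02, -1.01585624e-04]), 'ee_pos': array([ 182.66163588, -597.13441159,  221.91369039]), 'orientation': array([-2.52474276e+00,  1.86801177e+00,  1.89662060e-03]), 'ft_force': array([ 0.41495489, -0.1483884 ,  0.90186077]), 'moment': array([ 0.0113265 , -0.02078341,  0.01460684]), 'width': 87.84573689573934}
[(np.int64(1449), np.int64(1167), np.int64(-753)), (np.int64(1435), np.int64(592), np.int64(-751)), (np.int64(1426), np.int64(33), np.int64(-742)), (np.int64(1430), np.int64(-527), np.int64(-749)), (np.int64(1440), np.int64(-1104), np.int64(-749))]
[(np.int64(1266), np.int64(1154), np.int64(-749)), (np.int64(1256), np.int64(587), np.int64(-749)), (np.int64(1250), np.int64(34), np.int64(-747)), (np.int64(924), np.int64(-274), np.int64
[... 1192 characters left out ...]
p.int64(1))]
[(np.int64(352), np.int64(690), np.int64(2)), (np.int64(353), np.int64(360), np.int64(-1)), (np.int64(352), np.int64(37), np.int64(0)), (np.int64(349), np.int64(-287), np.int64(-2)), (np.int64(344), np.int64(-621), np.int64(-1))]
[(np.int64(252), np.int64(690), np.int64(0)), (np.int64(255), np.int64(360), np.int64(0)), (np.int64(253), np.int64(37), np.int64(-3)), (np.int64(251), np.int64(-285), np.int64(0)), (np.int64(244), np.int64(-618), np.int64(-1))]
[(np.int64(152), np.int64(689), np.int64(-1)), (np.int64(155), np.int64(361), np.int64(-6)), (np.int64(157), np.int64(38), np.int64(2)), (np.int64(153), np.int64(-283), np.int64(2)), (np.int64(145), np.int64(-613), np.int64(3))]
```

View pics/a.png

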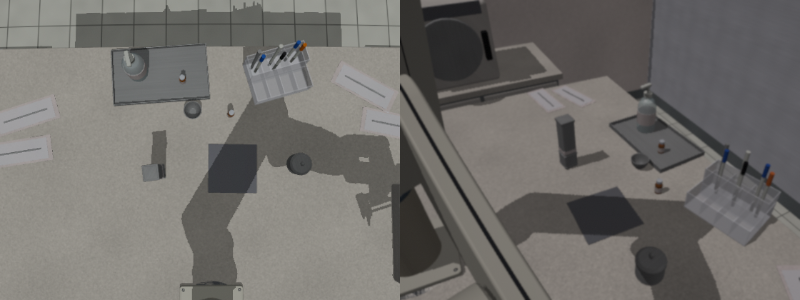

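The first picture has two views. In the top view (half scale), the canister is at about (150,172), the mat at (232,168), the jar at (299,163), the bowl at (192,110) and the vial at (230,111).

```bash
python3 - <<'E'
from h import *
d=np.load("i0.npz")
for k,z in (("top","zt"),("side","zs")):
    P=d[k]; ok=d[z]>0
    m=ok&(abs(P[...,2]-185)<9)&(P[...,1]>100)&(P[...,1]<450)&(P[...,0]>350)&(P[...,0]<800)
    q=P[m]; print(k,"foot face",len(q),q.mean(0),cv2.minAreaRect(q[:,:2].astype(np.float32)))
    m=ok&(abs(P[...,2]-74)<12)&(P[...,1]>-400)&(P[...,1]<-100)&(P[...,0]>350)&(P[...,0]<800)
    if k=="top": q=P[m]; print("jar",cv2.minAreaRect(q[:,:2].astype(np.float32)))
P=d["top"]; g=d["ct"].astype(int); print(g[235,325],g[300,320],g[180,260],g[300,420])
m=(np.abs(P[...,2])<15)&(P[...,1]>-150)&(P[...,1]<150)&(P[...,0]>400)&(P[...,0]<720)&(g[...,2]>g[...,0]+1)&(g.sum(-1)<240)
m=cv2.morphologyEx(m.astype(np.uint8),cv2.MORPH_OPEN,np.ones((5,5)))
n,l,s,c=cv2.connectedComponentsWithStats(m); i=1+s[1:,4].argmax(); print("mat px",s[i])
print("mat",cv2.minAreaRect(P[l==i][:,:2].astype(np.float32)),P[l==i].mean(0))
for n,(u,v) in dict(bowl=(269,153),vial=(322,154)).items(): print(n,P[v,u])
E
```

```text
top foot face 538 [501.05838521 181.50986982 183.4186054 ] ((501.05078125, 182.2869110107422), (48.59278869628906, 49.320098876953125), 6.761072635650635)
jar ((646.1502685546875, -241.91720581054688), (204.55108642578125, 302.1645202636719), 89.2929458618164)
side foot face 304 [495.86444891 177.61569679 183.12812741] ((497.17010498046875, 181.86651611328125), (48.77631378173828, 52.13532257080078), 7.66942834854126)
[55 57 61] [96 94 90] [145 141 135] [145 142 135]
mat px [ 292  202   63   68 3751]
mat ((511.5624694824219, -71.3956069946289), (155.34841918945312, 167.6949920654297), 89.37507629394531) [507.28698221 -75.51177717   3.21175816]
bowl [718.85877722  62.82954855   6.24061461]
vial [708.06458778 -66.51363478  50.48701186]
```

```bash
cat >> h.py <<'E'
from scipy.spatial.transform import Rotation as Ro
C=np.array([500,182.]); yaw=0.12
u=np.array([np.cos(yaw),np.sin(yaw),0]); f=np.array([np.sin(yaw),-np.cos(yaw),0]); Z=np.array([0,0,1.])
def tool(a,uu=None):
    """a deg: tool tilt from down, + = body leaning back to +y (tool points to f)"""
    U=u if uu is None else uu; z=np.sin(np.radians(a))*np.array([U[1],-U[0],0])-np.cos(np.radians(a))*Z
    return Ro.from_matrix(np.stack([U,np.cross(z,U),z],1)),z
def go(p,R,o=None):
    o=o or telemetry.get_obs()
    d=(np.array(p)-o["ee_pos"])/400; r=(R*Ro.from_rotvec(o["orientation"]).inv()).as_rotvec()/(np.pi/2)
    return d.round(4),r.round(4)
E
python3 - <<'E'
from h import *
print(tool(0)[0].as_matrix(), Ro.from_rotvec(telemetry.get_obs()["orientation"]).as_matrix())
print(go([400,-240,350],tool(0)[0]))
E
```

```text
[[ 0.99280864  0.11971221  0.        ]
 [ 0.11971221 -0.99280864  0.        ]
 [ 0.          0.         -1.        ]] [[ 2.92473400e-01 -9.56273583e-01 -3.79753271e-04]
 [-9.56272737e-01 -2.92473647e-01  1.27203729e-03]
 [-1.32748348e-03 -8.88937224e-06 -9.99999119e-01]]
(array([0.5433, 0.893 , 0.32  ]), array([-5.000e-04, -8.000e-04,  8.874e-01]))
```

jog_arm:
  travel:
    - [0.27,0.45,0.3]
    - [0.54,0.9,0.32]
    - [0.54,0.9,0.32]
    - [0.54,0.9,0.32]
    - [0.54,0.9,0.32]
    - [0.54,0.9,0.32]
    - [0.54,0.9,0.32]
    - [0.54,0.9,0.32]
    - [0.54,0.9,0.32]
    - [0.54,0.9,0.32]
  dr:
    - [0,0,0.45]
    - [0,0,0.8]
    - [0,0,0.8]
    - [0,0,0.8]
    - [0,0,0.8]
    - [0,0,0.8]
    - [0,0,0.8]
    - [0,0,0.8]
    - [0,0,0.8]
    - [0,0,0.8]
  hand: 1

```text
t: 1.1
ee_pos: [400.8, -234.2, 351.3]
orientation: [3.141, -0.017, 0.002]
ft_force: [0.2, -0.9, 0.6]
width: 88.1
```

```bash
python3 - <<'E'
from h import *
o=telemetry.get_obs(); print(o["t"],o["ee_pos"],o["qpos"])
R,z=tool(20); print(go([430,150,370],R))
E
```

```text
1.1 [ 400.79759641 -234.17056346  351.34109723] [-5.54667498e-01  3.86444356e-02  1.82480355e+00  4.10461749e-04
  1.27699365e+00 -5.43688503e-01]
(array([0.073 , 0.9604, 0.0466]), array([-0.2219, -0.0113,  0.0825]))
```

jog_arm:
  travel:
    - [0.07,0.96,0.05]
    - [0.07,0.96,0.05]
    - [0.07,0.96,0.05]
    - [0.07,0.96,0.05]
    - [0.07,0.96,0.05]
    - [0.07,0.96,0.05]
    - [0.07,0.96,0.05]
    - [0.07,0.96,0.05]
    - [0.07,0.96,0.05]
    - [0.07,0.96,0.05]
  dr:
    - [-0.22,-0.01,0.08]
    - [-0.22,-0.01,0.08]
    - [-0.22,-0.01,0.08]
    - [-0.22,-0.01,0.08]
    - [-0.22,-0.01,0.08]
    - [-0.22,-0.01,0.08]
    - [-0.22,-0.01,0.08]
    - [-0.22,-0.01,0.08]
    - [-0.22,-0.01,0.08]
    - [-0.22,-0.01,0.08]

```text
t: 2.1
ee_pos: [429.0, 150.5, 370.6]
orientation: [2.79, 0.165, 0.025]
ft_force: [-0.3, -0.9, -0.1]
width: 87.8
```

```bash
python3 - <<'E'
from h import *
o=telemetry.get_obs(); print(o["t"],o["ee_pos"],o["qpos"])
R,z=tool(50); G=np.append(C,162)-8*f; print(z,G); print(go(G-95*z+[0,0,40],R))
E
```

```text
2.1 [428.98270633 150.54662636 370.64516982] [ 0.52441798  0.08170475  1.77648579 -0.31957523  1.43476521  0.47401454]
[ 0.09170487 -0.76053554 -0.64278761] [499.04230234 189.94246909 162.        ]
(array([ 0.1534,  0.2791, -0.269 ]), array([-0.3322, -0.0413,  0.0017]))
```

jog_arm:
  travel:
    - [0.1,0.2,-0.02]
    - [0.15,0.28,-0.15]
    - [0.15,0.28,-0.27]
    - [0.15,0.28,-0.27]
    - [0.15,0.28,-0.27]
    - [0.15,0.28,-0.27]
    - [0.15,0.28,-0.27]
    - [0.15,0.28,-0.27]
    - [0.15,0.28,-0.27]
    - [0.15,0.28,-0.27]
  dr:
    - [-0.08,-0.01,0]
    - [-0.16,-0.02,0]
    - [-0.25,-0.03,0]
    - [-0.33,-0.04,0]
    - [-0.33,-0.04,0]
    - [-0.33,-0.04,0]
    - [-0.33,-0.04,0]
    - [-0.33,-0.04,0]
    - [-0.33,-0.04,0]
    - [-0.33,-0.04,0]

```text
t: 3.1
ee_pos: [489.4, 262.2, 265.2]
orientation: [2.273, 0.131, 0.064]
ft_force: [0.4, -0.7, 0.8]
width: 87.9
```

```bash
python3 - <<'E'
from h import *
o=telemetry.get_obs(); print(o["t"],o["ee_pos"],o["qpos"])
R,z=tool(50); G=np.append(C,162)-8*f; print(go(G-95*z,R)); print(go(G+19*z,R))
w=imaging.get_image("wrist"); P=pts(w); save(w,"w1")
m=(w["range_z"]>0)&(P[...,2]>40)&(P[...,2]<178)&(np.hypot(P[...,0]-500,P[...,1]-182)<45)
q=P[m]; print(len(q), np.percentile(q[:,0],[1,50,99]),np.percentile(q[:,1],[1,50,99]))
m=(w["range_z"]>0)&(abs(P[...,2]-185)<7)&(np.hypot(P[...,0]-500,P[...,1]-182)<50); q=P[m]
if len(q)>5: print(cv2.minAreaRect(q[:,:2].astype(np.float32)),q.mean(0))
E
```

```text
3.1 [489.40374477 262.17666994 265.2245611 ] [ 0.80413449  0.57247538  1.54910184 -0.63219511  1.64260274  0.85203388]
(array([ 0.0023,  0.    , -0.1054]), array([-0.0046,  0.0012,  0.0025]))
(array([ 0.0285, -0.2167, -0.2886]), array([-0.0046,  0.0012,  0.0025]))
5206 [474.55675016 496.55532838 519.27478827] [198.17573428 205.00023687 208.10192149]
((498.4420471191406, 183.69493103027344), (49.03689193725586, 48.063785552978516), 6.4791975021362305) [497.90123628 189.45298831 183.190386  ]
```

View pics/w1.png

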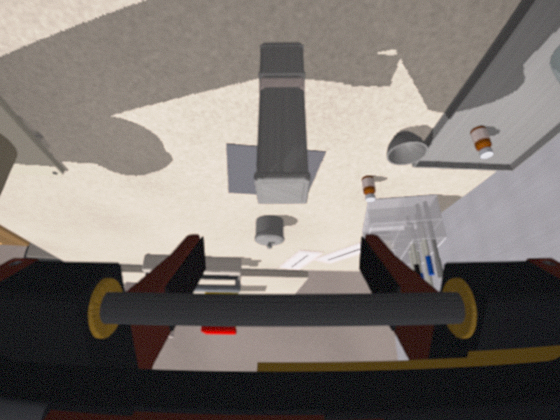

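The wrist view shows the canister (columns 258–308, rows 42–202) centred between the open fingers, with the mat, jar, vial and bowl beyond. The measured centre of (498.4, 183.7) and yaw of 6.5° agree with the top view.

jog_arm:
  travel:
    - [0.0,0,-0.06]
    - [0.0,0,-0.105]
    - [0.005,-0.03,-0.13]
    - [0.01,-0.06,-0.156]
    - [0.013,-0.09,-0.18]
    - [0.017,-0.12,-0.207]
    - [0.02,-0.15,-0.232]
    - [0.023,-0.18,-0.258]
    - [0.026,-0.215,-0.288]
    - [0.026,-0.215,-0.288]
  dr:
    - [-0.005,0,0]
    - [-0.005,0,0]
    - [-0.005,0,0]
    - [-0.005,0,0]
    - [-0.005,0,0]
    - [-0.005,0,0]
    - [-0.005,0,0]
    - [-0.005,0,0]
    - [-0.005,0,0]
    - [-0.005,0,0]

```text
t: 4.15
ee_pos: [498.8, 173.9, 148.1]
orientation: [2.262, 0.131, 0.059]
ft_force: [0.3, -0.4, 0.4]
width: 87.7
```

jog_arm:
  travel:
    - [0,0,0]
    - [0,0,0]
    - [0,0,0]
    - [0,0,0]
    - [0,0,0]
    - [0,0,0]
    - [0,0,0]
    - [0,0,0]
    - [0,0,0]
    - [0,0,0]
  dr:
    - [0,0,0]
    - [0,0,0]
    - [0,0,0]
    - [0,0,0]
    - [0,0,0]
    - [0,0,0]
    - [0,0,0]
    - [0,0,0]
    - [0,0,0]
    - [0,0,0]
  hand: -1

```text
t: 5.15
ee_pos: [499.0, 174.1, 148.3]
orientation: [2.263, 0.131, 0.059]
ft_force: [1.6, 1.6, 3.6]
width: 48.1
```

```bash
cat >> h.py <<'E'
def arc(piv,U,degs,o=None):
    """rows turning the tool about the horizontal line through piv along U"""
    o=o or telemetry.get_obs()
    for d in degs:
        r=U*np.radians(d); p=Ro.from_rotvec(r).apply(o["ee_pos"]-piv)+piv
        print(((p-o["ee_pos"])/400).round(3).tolist(), (r/(np.pi/2)).round(3).tolist())
E
python3 - <<'E'
from h import *
o=telemetry.get_obs(); print(o["t"],o["ee_pos"],o["qpos"],o["ft_force"],o["moment"],o["width"],o["orientation"])
R,z=tool(50); g=o["ee_pos"]-19*z; print("grasp",g)
piv=np.array([499,183,0])+24*f; print(piv)
arc(piv,u,[2,5,8,11,14,17,20,23,26,29])
E
```

```text
5.15 [499.00906889 174.07743482 148.32447562] [ 0.69664382  0.67123917  1.71714633 -0.70980314  1.39191639  0.95000976] [1.56723809 1.56628822 3.57841307] [ 0.28395506 -0.20215766  0.20620273] 48.109827330513454 [2.26261801 0.13075809 0.05944692]
grasp [497.26667634 188.52761005 160.53744021]
[501.87309297 159.17259274   0.        ]
[0.002, -0.013, 0.001] [0.022, 0.003, 0.0]
[0.004, -0.032, 0.002] [0.055, 0.007, 0.0]
[0.006, -0.052, 0.002] [0.088, 0.011, 0.0]
[0.009, -0.071, 0.0] [0.121, 0.015, 0.0]
[0.011, -0.09, -0.002] [0.154, 0.019, 0.0]
[0.013, -0.109, -0.005] [0.188, 0.023, 0.0]
[0.015, -0.128, -0.009] [0.221, 0.027, 0.0]
[0.018, -0.147, -0.015] [0.254, 0.031, 0.0]
[0.02, -0.165, -0.021] [0.287, 0.035, 0.0]
[0.022, -0.183, -0.028] [0.32, 0.039, 0.0]
```

jog_arm:
  travel:
    - [0.002,-0.013,0.001]
    - [0.004,-0.032,0.002]
    - [0.006,-0.052,0.002]
    - [0.009,-0.071,0.0]
    - [0.011,-0.09,-0.002]
    - [0.013,-0.109,-0.005]
    - [0.015,-0.128,-0.009]
    - [0.018,-0.147,-0.015]
    - [0.02,-0.165,-0.021]
    - [0.022,-0.183,-0.028]
  dr:
    - [0.022,0.003,0]
    - [0.055,0.007,0]
    - [0.088,0.011,0]
    - [0.121,0.015,0]
    - [0.154,0.019,0]
    - [0.188,0.023,0]
    - [0.221,0.027,0]
    - [0.254,0.031,0]
    - [0.287,0.035,0]
    - [0.32,0.039,0]

```text
t: 6.15
ee_pos: [507.9, 100.6, 137.0]
orientation: [2.77, 0.162, 0.025]
ft_force: [0.3, 0.8, -2.6]
width: 47.7
```

```bash
python3 - <<'E'
from h import *
o=telemetry.get_obs(); print(o["t"],o["ee_pos"],o["qpos"],o["ft_force"],o["moment"],o["width"])
M=Ro.from_rotvec(o["orientation"]).as_matrix(); print(M.round(3)); print("grasp",o["ee_pos"]-19*M[:,2])
piv=np.array([499,183,0])+24*f
arc(piv,u,[2,5,8,11,14,17,20,23,26,29])
E
```

```text
6.15 [507.87516961 100.6171964  137.02953851] [ 0.38031783  0.45019922  1.89113804 -0.43828943  0.95147114  0.54777808] [ 0.3103653   0.83500085 -2.63295793] [ 0.43954808 -0.18628001  0.00313089] 47.66143628739352
[[ 0.993  0.109  0.038]
 [ 0.116 -0.927 -0.357]
 [-0.004  0.359 -0.933]]
grasp [507.14970762 107.39823564 154.76343858]
[0.001, -0.012, -0.005] [0.022, 0.003, 0.0]
[0.004, -0.029, -0.014] [0.055, 0.007, 0.0]
[0.006, -0.046, -0.024] [0.088, 0.011, 0.0]
[0.008, -0.062, -0.034] [0.121, 0.015, 0.0]
[0.009, -0.078, -0.046] [0.154, 0.019, 0.0]
[0.011, -0.093, -0.058] [0.188, 0.023, 0.0]
[0.013, -0.108, -0.071] [0.221, 0.027, 0.0]
[0.015, -0.121, -0.085] [0.254, 0.031, 0.0]
[0.016, -0.134, -0.099] [0.287, 0.035, 0.0]
[0.018, -0.147, -0.114] [0.32, 0.039, 0.0]
```

jog_arm:
  travel:
    - [0.001,-0.012,-0.005]
    - [0.004,-0.029,-0.014]
    - [0.006,-0.046,-0.024]
    - [0.008,-0.062,-0.034]
    - [0.009,-0.078,-0.046]
    - [0.011,-0.093,-0.058]
    - [0.013,-0.108,-0.071]
    - [0.015,-0.121,-0.085]
    - [0.016,-0.134,-0.099]
    - [0.018,-0.147,-0.114]
  dr:
    - [0.022,0.003,0]
    - [0.055,0.007,0]
    - [0.088,0.011,0]
    - [0.121,0.015,0]
    - [0.154,0.019,0]
    - [0.188,0.023,0]
    - [0.221,0.027,0]
    - [0.254,0.031,0]
    - [0.287,0.035,0]
    - [0.32,0.039,0]

```text
t: 7.15
ee_pos: [514.9, 41.4, 91.2]
orientation: [-2.995, -0.176, 0.021]
ft_force: [-0.2, 0.6, -2.6]
width: 48.3
```

```bash
python3 - <<'E'
from h import *
o=telemetry.get_obs(); print(o["t"],o["ee_pos"],o["qpos"],o["ft_force"],o["moment"],o["width"])
M=Ro.from_rotvec(o["orientation"]).as_matrix(); print(M.round(3)); print("grasp",o["ee_pos"]-19*M[:,2])
piv=np.array([499,183,0])+24*f
arc(piv,u,[2,5,8,11,14,17,20,23,26,29,31])
s=imaging.get_image("side"); save(s,"s2"); t=imaging.get_image("top"); P=pts(t)
cv2.imwrite("pics/s2.png",s["pixels"][60:340,150:500,::-1])
E
```

```text
7.15 [514.93671288  41.39271064  91.23845062] [-0.02620555  0.47738815  1.94080103  0.20291084  0.75961431 -0.29344745] [-0.23054428  0.6057509  -2.61664825] [ 0.0747918  -0.05997484  0.06775343] 48.280421564440836
[[ 0.993  0.116 -0.022]
 [ 0.117 -0.983  0.139]
 [-0.005 -0.141 -0.99 ]]
grasp [515.35410561  38.74412058 110.04830851]
[0.001, -0.008, -0.01] [0.022, 0.003, 0.0]
[0.002, -0.019, -0.027] [0.055, 0.007, 0.0]
[0.003, -0.029, -0.043] [0.088, 0.011, 0.0]
[0.005, -0.038, -0.061] [0.121, 0.015, 0.0]
[0.006, -0.046, -0.078] [0.154, 0.019, 0.0]
[0.006, -0.053, -0.097] [0.188, 0.023, 0.0]
[0.007, -0.06, -0.115] [0.221, 0.027, 0.0]
[0.008, -0.065, -0.134] [0.254, 0.031, 0.0]
[0.008, -0.07, -0.153] [0.287, 0.035, 0.0]
[0.009, -0.073, -0.172] [0.32, 0.039, 0.0]
[0.009, -0.075, -0.185] [0.342, 0.041, 0.0]
```

View pics/s2.png

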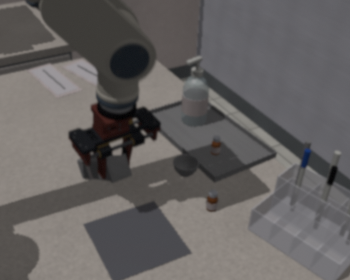

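The canister hangs tilted in the jaws at crop pixel (105,165), falling towards the mat. Forces are small, so I'll continue the arc.

jog_arm:
  travel:
    - [0.001,-0.008,-0.01]
    - [0.002,-0.019,-0.027]
    - [0.003,-0.029,-0.043]
    - [0.005,-0.038,-0.061]
    - [0.006,-0.046,-0.078]
    - [0.006,-0.053,-0.097]
    - [0.007,-0.06,-0.115]
    - [0.008,-0.065,-0.134]
    - [0.008,-0.069,-0.147]
    - [0.009,-0.07,-0.155]
  dr:
    - [0.022,0.003,0]
    - [0.055,0.007,0]
    - [0.088,0.011,0]
    - [0.121,0.015,0]
    - [0.154,0.019,0]
    - [0.188,0.023,0]
    - [0.221,0.027,0]
    - [0.254,0.031,0]
    - [0.276,0.033,0]
    - [0.29,0.035,0]

```text
t: 8.25
ee_pos: [518.5, 12.4, 28.3]
orientation: [-2.538, -0.146, 0.059]
ft_force: [0.9, -2.2, 0.8]
width: 48.1
```

```bash
python3 - <<'E'
from h import *
o=telemetry.get_obs(); print(o["t"],o["ee_pos"],o["qpos"],o["ft_force"],o["moment"],o["width"])
M=Ro.from_rotvec(o["orientation"]).as_matrix(); print(M.round(3)); print("grasp",o["ee_pos"]-19*M[:,2])
piv=np.array([499,183,0])+24*f
arc(piv,u,[1,2,3,4,5,6])
P=pts(imaging.get_image("top"))
for name,P in (("top",P),("side",pts(imaging.get_image("side")))):
    q=P.reshape(-1,3); s=(q-np.append(C,0))@f; w=(q-np.append(C,0))@u
    for a in range(15,150,15):
        k=(abs(s-a)<6)&(abs(w)<20)&(q[:,2]>15)&(q[:,2]<150)
        if k.sum()>3: print(name,a,np.percentile(q[k,2],[10,50,90]).round(1),k.sum())
E
```

```text
8.25 [518.45081649  12.43634422  28.29446624] [-0.30997939  0.7210517   1.8581191   0.67003363  0.96515806 -0.92694996] [ 0.94776754 -2.19122979  0.77569422] [-0.13301682 -0.25626585 -0.08441724] 48.1059379019492
[[ 0.993  0.091 -0.074]
 [ 0.117 -0.82   0.56 ]
 [-0.01  -0.565 -0.825]]
grasp [519.86283336   1.79798864  43.97348402]
[0.0, -0.001, -0.006] [0.011, 0.001, 0.0]
[0.0, -0.002, -0.013] [0.022, 0.003, 0.0]
[0.0, -0.003, -0.019] [0.033, 0.004, 0.0]
[0.0, -0.004, -0.026] [0.044, 0.005, 0.0]
[0.001, -0.005, -0.032] [0.055, 0.007, 0.0]
[0.001, -0.005, -0.039] [0.066, 0.008, 0.0]
top 30 [45.7 47.6 50.8] 82
top 45 [47.1 49.1 52.4] 82
top 60 [49.3 51.1 53.7] 83
top 75 [49.3 52.2 53.8] 85
top 90 [50.5 53.1 55.6] 85
top 105 [51.2 53.9 56.7] 84
top 120 [53.6 55.4 57.2] 82
top 135 [53.7 56.3 58.7] 85
side 30 [47.3 49.  50.2] 45
side 45 [48.9 50.2 51.5] 45
side 60 [50.2 51.5 52.9] 48
side 75 [50.  51.9 53.4] 49
side 90 [51.8 53.4 54.5] 53
side 105 [52.5 53.9 55.3] 50
side 120 [53.8 55.6 56.5] 17
```

jog_arm:
  travel:
    - [0,-0.001,-0.004]
    - [0,-0.001,-0.008]
    - [0,-0.002,-0.012]
    - [0,-0.002,-0.016]
    - [0,-0.003,-0.02]
    - [0,-0.004,-0.023]
    - [0,-0.004,-0.025]
    - [0,-0.004,-0.025]
    - [0,-0.004,-0.025]
    - [0,-0.004,-0.025]
  dr:
    - [0.007,0.001,0]
    - [0.014,0.002,0]
    - [0.021,0.003,0]
    - [0.028,0.003,0]
    - [0.034,0.004,0]
    - [0.04,0.005,0]
    - [0.043,0.005,0]
    - [0.043,0.005,0]
    - [0.043,0.005,0]
    - [0.043,0.005,0]

```text
t: 9.35
ee_pos: [518.3, 11.1, 19.0]
orientation: [-2.47, -0.143, 0.063]
ft_force: [-1.0, 0.3, 5.6]
width: 48.1
```

```bash
cat >> h.py <<'E'
def slope(P):
    q=P.reshape(-1,3); s=(q-np.append(C,0))@f; w=(q-np.append(C,0))@u
    k=(s>30)&(s<125)&(abs(w)<18)&(q[:,2]>35)&(q[:,2]<65); c=np.polyfit(s[k],q[k,2],1)
    return "slope deg",np.degrees(np.arctan(c[0])).round(2),"z at s=100",np.polyval(c,100).round(1)
E
python3 - <<'E'
from h import *
o=telemetry.get_obs(); print(o["t"],o["ee_pos"],o["ft_force"],o["moment"],o["width"])
for n in("top","side"): print(slope(pts(imaging.get_image(n))))
E
```

```text
9.35 [518.34934708  11.06378808  18.976943  ] [-1.02593883  0.32063344  5.61444441] [-0.01614599 -0.1892526   0.0180171 ] 48.07977785827637
('slope deg', np.float64(0.15), 'z at s=100', np.float64(49.2))
('slope deg', np.float64(-0.19), 'z at s=100', np.float64(49.3))
```

jog_arm:
  travel:
    - [0,0,0]
    - [0,0,0]
    - [0,0,0]
    - [0,0,0]
    - [0,0,0]
    - [0,0,0]
    - [0,0,0]
    - [0,0,0]
    - [0,0,0]
    - [0,0,0]
  dr:
    - [0,0,0]
    - [0,0,0]
    - [0,0,0]
    - [0,0,0]
    - [0,0,0]
    - [0,0,0]
    - [0,0,0]
    - [0,0,0]
    - [0,0,0]
    - [0,0,0]
  hand: 1

```text
t: 10.45
ee_pos: [518.4, 11.0, 19.0]
orientation: [-2.47, -0.143, 0.063]
ft_force: [-0.3, -0.2, 0.1]
width: 88.0
```

jog_arm:
  travel:
    - [0.003,-0.025,0.032]
    - [0.006,-0.05,0.064]
    - [0.009,-0.075,0.096]
    - [0.012,-0.1,0.128]
    - [0.015,-0.125,0.16]
    - [0.025,-0.18,0.24]
    - [0.03,-0.24,0.33]
    - [0.03,-0.24,0.43]
    - [0.03,-0.24,0.5]
    - [0.03,-0.24,0.5]
  dr:
    - [0,0,0]
    - [0,0,0]
    - [0,0,0]
    - [0,0,0]
    - [0,0,0]
    - [-0.05,-0.005,0]
    - [-0.13,-0.02,0]
    - [-0.21,-0.03,0]
    - [-0.29,-0.03,0]
    - [-0.37,-0.04,0]

```text
t: 11.45
ee_pos: [533.5, -86.8, 225.1]
orientation: [-3.062, -0.168, 0.013]
ft_force: [0.5, -0.3, -0.5]
width: 87.5
```

```bash
python3 - <<'E'
from h import *
o=telemetry.get_obs(); print(o["t"],o["ee_pos"],o["qpos"],o["ft_force"],o["width"])
w=imaging.get_image("wrist"); ims=[("top",imaging.get_image("top")),("side",imaging.get_image("side")),("wrist",w)]
save(w,"w3"); cv2.imwrite("pics/c3.png",np.hstack([cv2.resize(i["pixels"],(400,300)) for i in (ims[1][1],w)])[:,:,::-1])
for n,i in ims:
    P=pts(i); m=(i["range_z"]>0)&(abs(P[...,2]-50)<7)&(P[...,0]>460)&(P[...,0]<570)&(P[...,1]>-60)&(P[...,1]<190)
    q=P[m]
    if len(q)<30: continue
    r=cv2.minAreaRect(q[:,:2].astype(np.float32)); b=cv2.boxPoints(r)
    A=np.c_[q[:,:2],np.ones(len(q))]; c=np.linalg.lstsq(A,q[:,2],rcond=None)[0]
    print(n,len(q),r,b.round().tolist(),"tilt deg",np.degrees(c[:2]))
print(ims[0][1]["pixels"][236,[352,356,358,360,362,364]].tolist(), ims[0][1]["pixels"][236,[286,288,290,292,294]].tolist())
P=pts(ims[0][1]); print(P[236,[290,360]])
E
```

```text
11.45 [533.45469294 -86.81783241 225.08531428] [-0.22348644  0.30955689  1.79889265  0.08016385  1.06335613 -0.37295108] [ 0.54513308 -0.34298188 -0.54233831] 87.49532205276543
top 1463 ((513.5051879882812, 66.77699279785156), (48.27351379394531, 183.59559631347656), 6.451292991638184) [[479.0, 155.0], [500.0, -27.0], [548.0, -22.0], [527.0, 161.0]] tilt deg [ 0.09482826 -0.77414637]
side 1169 ((510.61688232421875, 67.06472778320312), (49.443824768066406, 185.86343383789062), 7.144547939300537) [[475.0, 156.0], [498.0, -28.0], [547.0, -22.0], [524.0, 162.0]] tilt deg [ 1.87681201 -0.21818837]
wrist 6223 ((512.7854614257812, 51.0183219909668), (49.28127670288086, 150.6875457763672), 6.059604644775391) [[480.0, 123.0], [496.0, -27.0], [545.0, -21.0], [529.0, 129.0]] tilt deg [ 0.13705965 -0.92928858]
[[76, 76, 73], [131, 129, 122], [128, 127, 120], [129, 128, 119], [133, 132, 123], [135, 134, 126]] [[119, 122, 122], [120, 123, 123], [120, 122, 122], [120, 121, 122], [120, 122, 122]]
[[510.59331713  12.26495804  52.75435541]
 [511.91943951 -68.36942628 559.90996904]]
```

View pics/c3.png

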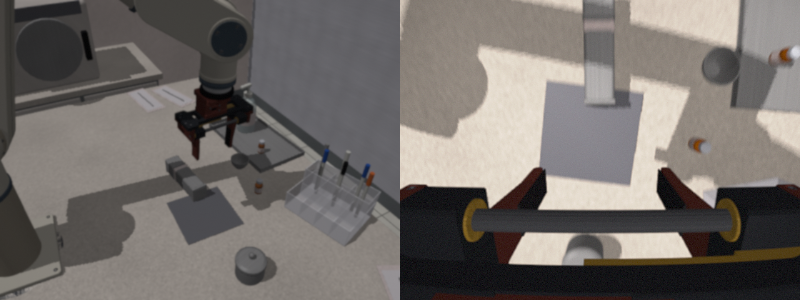

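The side and wrist views show the canister lying flat, its foot end (wrist view pixel (600,103)) on the mat and clear of the gripper. The jar and the other bystanders are undisturbed. Its centre is (512.5, 67) and the slope is under 1°.

```bash
cat >> h.py <<'E'
yaw=0.116; C2=np.array([512.3,67.]); u=np.array([np.cos(yaw),np.sin(yaw),0]); f=np.array([np.sin(yaw),-np.cos(yaw),0])
G2=np.append(C2-(92.5-27)*f[:2],32)
E
python3 - <<'E'
from h import *
R,z=tool(40); print(G2,z); print("pre",go(G2-160*z,R))
E
```

```text
[504.71902832 132.05980993  32.        ] [ 0.07439625 -0.63846778 -0.76604444]
pre (array([-0.0936,  0.7953, -0.165 ]), array([-0.494 , -0.0649,  0.0039]))
```

jog_arm:
  travel:
    - [-0.01,0.1,0.02]
    - [-0.02,0.2,0.02]
    - [-0.04,0.32,0.02]
    - [-0.05,0.44,0]
    - [-0.07,0.56,-0.03]
    - [-0.08,0.68,-0.08]
    - [-0.094,0.795,-0.14]
    - [-0.094,0.795,-0.165]
    - [-0.094,0.795,-0.165]
    - [-0.094,0.795,-0.165]
  dr:
    - [-0.07,-0.01,0]
    - [-0.15,-0.02,0]
    - [-0.23,-0.03,0]
    - [-0.31,-0.04,0]
    - [-0.4,-0.05,0]
    - [-0.49,-0.065,0.004]
    - [-0.494,-0.065,0.004]
    - [-0.494,-0.065,0.004]
    - [-0.494,-0.065,0.004]
    - [-0.494,-0.065,0.004]

```text
t: 12.6
ee_pos: [492.7, 231.8, 154.4]
orientation: [2.439, 0.14, 0.047]
ft_force: [0.3, -0.2, -0.9]
width: 87.7
```

```bash
python3 - <<'E'
from h import *
o=telemetry.get_obs(); print(o["t"],o["ee_pos"],o["qpos"])
R,z=tool(40); print("g",go(G2+19*z,R))
w=imaging.get_image("wrist"); P=pts(w); save(w,"w4")
m=(w["range_z"]>0)&(abs(P[...,2]-49)<6)&(P[...,0]>460)&(P[...,0]<570)&(P[...,1]>-60)&(P[...,1]<190); q=P[m]
r=cv2.minAreaRect(q[:,:2].astype(np.float32)); print(r,cv2.boxPoints(r).round().tolist())
E
```

```text
12.6 [492.68455636 231.82838188 154.35424224] [ 0.72152516  0.61824566  1.67889659 -0.5729312   1.33664358  0.88573684]
g (array([ 0.0336, -0.2797, -0.3423]), array([ 0.001 , -0.0016,  0.0015]))
((511.50958251953125, 69.73792266845703), (48.41855239868164, 181.90028381347656), 7.14653205871582) [[476.0, 157.0], [499.0, -24.0], [547.0, -17.0], [524.0, 163.0]]
```

jog_arm:
  travel:
    - [0.004,-0.034,-0.042]
    - [0.008,-0.069,-0.084]
    - [0.013,-0.103,-0.126]
    - [0.017,-0.138,-0.168]
    - [0.02,-0.172,-0.21]
    - [0.024,-0.206,-0.252]
    - [0.028,-0.235,-0.287]
    - [0.031,-0.258,-0.316]
    - [0.033,-0.278,-0.34]
    - [0.033,-0.278,-0.34]
  dr:
    - [0,0,0]
    - [0,0,0]
    - [0,0,0]
    - [0,0,0]
    - [0,0,0]
    - [0,0,0]
    - [0,0,0]
    - [0,0,0]
    - [0,0,0]
    - [0,0,0]

```text
t: 13.65
ee_pos: [505.9, 118.6, 18.8]
orientation: [2.439, 0.136, 0.046]
ft_force: [0.8, -0.2, 0.1]
width: 87.5
```

jog_arm:
  travel:
    - [0,0,0]
    - [0,0,0]
    - [0,0,0]
    - [0,0,0]
    - [0,0,0]
    - [0,0,0]
    - [0,0,0]
    - [0,0,0]
    - [0,0,0]
    - [0,0,0]
  dr:
    - [0,0,0]
    - [0,0,0]
    - [0,0,0]
    - [0,0,0]
    - [0,0,0]
    - [0,0,0]
    - [0,0,0]
    - [0,0,0]
    - [0,0,0]
    - [0,0,0]
  hand: -1

```text
t: 14.65
ee_pos: [506.0, 118.9, 19.0]
orientation: [2.439, 0.136, 0.047]
ft_force: [-2.2, 4.1, 3.8]
width: 47.6
```

```bash
cat >> h.py <<'E'
piv2=np.append(C2+92.5*f[:2],3)
def st():
    o=telemetry.get_obs(); M=Ro.from_rotvec(o["orientation"]).as_matrix()
    print(o["t"],o["ee_pos"].round(1),"q",o["qpos"].round(2),"F",o["ft_force"].round(1),"M",o["moment"].round(2),o["width"].round(1),"tilt",np.degrees(np.arctan2(M[:,2]@f,-M[2,2])).round(2),"x",M[:,0].round(3),"grasp",(o["ee_pos"]-19*M[:,2]).round(1)); return o
E
python3 - <<'E'
from h import *
st(); print(piv2); arc(piv2,u,[2,5,8,11,14,17,20,23,26,29])
E
```

```text
Traceback (most recent call last):
  File "h.py", line 39, in st
    print(o["t"],o["ee_pos"].round(1),"q",o["qpos"].round(2),"F",o["ft_force"].round(1),"M",o["moment"].round(2),o["width"].round(1),"tilt",np.degrees(np.arctan2(M[:,2]@f,-M[2,2])).round(2),"x",M[:,0].round(3),"grasp",(o["ee_pos"]-19*M[:,2]).round(1)); return o
                                                                                                                 ^^^^^^^^^^^^^^^^
AttributeError: 'float' object has no attribute 'round'
```

```bash
sed -i 's/o\["width"\].round(1)/o["width"]/' h.py; python3 - <<'E'
from h import *
st(); print(piv2); arc(piv2,u,[2,5,8,11,14,17,20,23,26,29])
E
```

```text
14.65 [506.  118.9  19. ] q [ 0.56  0.78  1.82 -0.74  1.03  1.  ] F [-2.2  4.1  3.8] M [ 0.34  0.17 -0.04] 47.578767644025675 tilt 40.04 x [ 0.994  0.111 -0.002] grasp [504.7 131.1  33.5]
[523.00595237 -24.87835754   3.        ]
[0.0, -0.002, 0.013] [0.022, 0.003, 0.0]
[0.001, -0.005, 0.031] [0.055, 0.006, 0.0]
[0.001, -0.009, 0.05] [0.088, 0.01, 0.0]
[0.002, -0.014, 0.068] [0.121, 0.014, 0.0]
[0.002, -0.02, 0.086] [0.155, 0.018, 0.0]
[0.003, -0.027, 0.104] [0.188, 0.022, 0.0]
[0.004, -0.035, 0.121] [0.221, 0.026, 0.0]
[0.005, -0.044, 0.138] [0.254, 0.03, 0.0]
[0.006, -0.054, 0.155] [0.287, 0.033, 0.0]
[0.007, -0.064, 0.171] [0.32, 0.037, 0.0]
```

jog_arm:
  travel:
    - [0,-0.002,0.013]
    - [0.001,-0.005,0.031]
    - [0.001,-0.009,0.05]
    - [0.002,-0.014,0.068]
    - [0.002,-0.02,0.086]
    - [0.003,-0.027,0.104]
    - [0.004,-0.035,0.121]
    - [0.005,-0.044,0.138]
    - [0.006,-0.054,0.155]
    - [0.007,-0.064,0.171]
  dr:
    - [0.022,0.003,0]
    - [0.055,0.006,0]
    - [0.088,0.01,0]
    - [0.121,0.014,0]
    - [0.155,0.018,0]
    - [0.188,0.022,0]
    - [0.221,0.026,0]
    - [0.254,0.03,0]
    - [0.287,0.033,0]
    - [0.32,0.037,0]

```text
t: 15.65
ee_pos: [508.2, 92.6, 87.5]
orientation: [2.947, 0.165, 0.01]
ft_force: [-1.1, -0.9, -6.2]
width: 47.9
```

```bash
python3 - <<'E'
from h import *
st(); arc(piv2,u,[2,5,8,11,14,17,20,23,26,29])
s=imaging.get_image("side"); cv2.imwrite("pics/s5.png",cv2.resize(s["pixels"][130:370,150:470,::-1],None,fx=2,fy=2))
E
```

```text
15.65 [508.2  92.6  87.5] q [ 0.27  0.49  1.94 -0.27  0.77  0.36] F [-1.1 -0.9 -6.2] M [ 0.5   0.01 -0.  ] 47.921163429957424 tilt 10.86 x [ 0.994  0.111 -0.004] grasp [507.8  96.2 106.2]
[0.001, -0.008, 0.01] [0.022, 0.003, 0.0]
[0.002, -0.019, 0.025] [0.055, 0.006, 0.0]
[0.004, -0.032, 0.039] [0.088, 0.01, 0.0]
[0.005, -0.045, 0.053] [0.121, 0.014, 0.0]
[0.007, -0.06, 0.065] [0.155, 0.018, 0.0]
[0.009, -0.074, 0.077] [0.188, 0.022, 0.0]
[0.01, -0.09, 0.089] [0.221, 0.026, 0.0]
[0.012, -0.105, 0.099] [0.254, 0.03, 0.0]
[0.014, -0.122, 0.108] [0.287, 0.033, 0.0]
[0.016, -0.139, 0.117] [0.32, 0.037, 0.0]
```

View pics/s5.png

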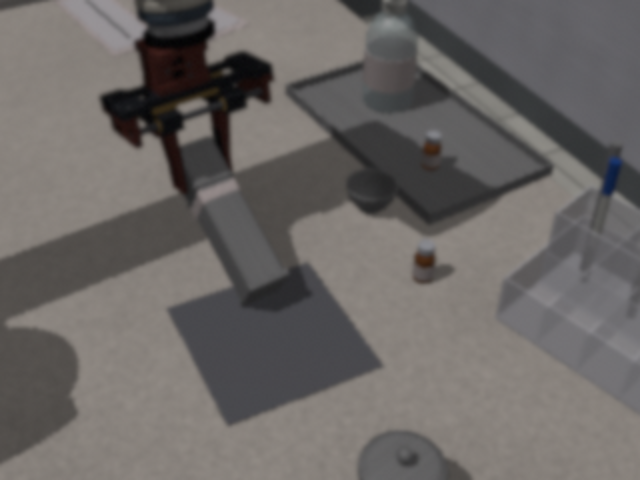

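The canister rises about its foot edge, which is on the mat near pixel (265,290). The bowl (370,190), vial (425,262) and jar (400,460) are untouched. I'll continue.

jog_arm:
  travel:
    - [0.001,-0.008,0.009]
    - [0.002,-0.019,0.023]
    - [0.004,-0.032,0.037]
    - [0.005,-0.045,0.05]
    - [0.007,-0.06,0.062]
    - [0.009,-0.074,0.074]
    - [0.01,-0.09,0.086]
    - [0.012,-0.105,0.096]
    - [0.014,-0.122,0.105]
    - [0.016,-0.139,0.114]
  dr:
    - [0.022,0.003,0]
    - [0.055,0.006,0]
    - [0.088,0.01,0]
    - [0.121,0.014,0]
    - [0.155,0.018,0]
    - [0.188,0.022,0]
    - [0.221,0.026,0]
    - [0.254,0.03,0]
    - [0.287,0.033,0]
    - [0.32,0.037,0]

```text
t: 16.7
ee_pos: [514.9, 35.5, 134.9]
orientation: [-2.818, -0.157, 0.031]
ft_force: [-2.0, -0.1, 0.2]
width: 48.0
```

```bash
python3 - <<'E'
from h import *
st(); arc(piv2,u,[2,5,8,11,14,17,20,23,25,27,29,32])
E
```

```text
16.7 [514.9  35.5 134.9] q [-0.14  0.44  1.91  0.39  0.92 -0.51] F [-2.  -0.1  0.2] M [-0.34  0.41  0.03] 47.957719948261555 tilt -18.33 x [ 0.994  0.112 -0.004] grasp [515.6  29.5 152.9]
[0.001, -0.012, 0.005] [0.022, 0.003, 0.0]
[0.003, -0.029, 0.012] [0.055, 0.006, 0.0]
[0.005, -0.047, 0.018] [0.088, 0.01, 0.0]
[0.008, -0.065, 0.023] [0.121, 0.014, 0.0]
[0.01, -0.084, 0.027] [0.155, 0.018, 0.0]
[0.012, -0.102, 0.03] [0.188, 0.022, 0.0]
[0.014, -0.121, 0.032] [0.221, 0.026, 0.0]
[0.016, -0.14, 0.033] [0.254, 0.03, 0.0]
[0.018, -0.153, 0.033] [0.276, 0.032, 0.0]
[0.019, -0.165, 0.033] [0.298, 0.035, 0.0]
[0.021, -0.178, 0.032] [0.32, 0.037, 0.0]
[0.023, -0.196, 0.031] [0.353, 0.041, 0.0]
```

jog_arm:
  travel:
    - [0.001,-0.012,0.005]
    - [0.003,-0.029,0.012]
    - [0.005,-0.047,0.018]
    - [0.008,-0.065,0.023]
    - [0.01,-0.084,0.027]
    - [0.012,-0.102,0.03]
    - [0.014,-0.121,0.032]
    - [0.016,-0.14,0.033]
    - [0.018,-0.153,0.033]
    - [0.019,-0.165,0.033]
  dr:
    - [0.022,0.003,0]
    - [0.055,0.006,0]
    - [0.088,0.01,0]
    - [0.121,0.014,0]
    - [0.155,0.018,0]
    - [0.188,0.022,0]
    - [0.221,0.026,0]
    - [0.254,0.03,0]
    - [0.276,0.032,0]
    - [0.298,0.035,0]

```text
t: 17.7
ee_pos: [522.3, -31.5, 149.0]
orientation: [-2.346, -0.131, 0.063]
ft_force: [-1.8, -3.2, 7.2]
width: 47.8
```

```bash
cat >> h.py <<'E'
def lean(im,lo=15,hi=95):
    """lean (deg, along f and u) from the visible side surfaces of the canister by edges per height"""
    P=pts(im); q=P[im["range_z"]>0]; C0=piv2[:2]+24*f[:2]; d=q[:,:2]-C0
    k=(np.hypot(d[:,0],d[:,1])<60)&(q[:,2]>lo)&(q[:,2]<hi); q,d=q[k],d[k]; s=d@f[:2]; w=d@u[:2]
    print("n",len(q),"s",np.percentile(s,[2,50,98]).round(1),"w",np.percentile(w,[2,50,98]).round(1))
    for nm,a in (("s",s),("w",w)):
        for sg in (1,-1):
            kk=(a*sg>12)&(abs(w if nm=="s" else s)<18)
            if kk.sum()>40:
                c=np.polyfit(q[kk,2],a[kk],1); c=np.polyfit(q[kk,2][abs(np.polyval(c,q[kk,2])-a[kk])<6],a[kk][abs(np.polyval(c,q[kk,2])-a[kk])<6],1)
                print(" face",nm,sg,kk.sum(),"deg",np.degrees(np.arctan(c[0])).round(2),"at z50",np.polyval(c,50).round(1))
E
python3 - <<'E'
from h import *
st(); arc(piv2,u,[1,2,3,4,5,6])
for n in ("side","top","wrist"):
    i=imaging.get_image(n); print(n); lean(i)
    if n!="top": save(i,"z6"+n)
E
```

```text
17.7 [522.3 -31.5 149. ] q [-0.45  0.62  1.77  0.67  1.32 -0.92] F [-1.8 -3.2  7.2] M [-0.09  0.34  0.19] 47.82856919467612 tilt -45.4 x [ 0.994  0.114 -0.006] grasp [523.9 -44.9 162.3]
[0.001, -0.006, -0.0] [0.011, 0.001, 0.0]
[0.001, -0.013, -0.001] [0.022, 0.003, 0.0]
[0.002, -0.019, -0.001] [0.033, 0.004, 0.0]
[0.003, -0.025, -0.002] [0.044, 0.005, 0.0]
[0.004, -0.032, -0.003] [0.055, 0.006, 0.0]
[0.004, -0.038, -0.004] [0.066, 0.008, 0.0]
side
n 884 s [-19.5  17.4  24.2] w [-26.8 -15.5  17. ]
 face s 1 461 deg -5.75 at z50 20.0
 face w -1 327 deg 1.4 at z50 -25.5
topTraceback (most recent call last):
  File "<stdin>", line 4, in <module>
  File "h.py", line 44, in lean
    print("n",len(q),"s",np.percentile(s,[2,50,98]).round(1),"w",np.percentile(w,[2,50,98]).round(1))
                         ~~~~~~~~~~~~~^^^^^^^^^^^^^
    return _quantile_unchecked(
        a, q, axis, out, overwrite_input, method, keepdims, weights)
    return _ureduce(a,
                    func=_quantile_ureduce_func,
    ...<5 lines>...
                    overwrite_input=overwrite_input,
                    method=method)
    r = func(a, **kwargs)
    result = _quantile(arr,
                       quantiles=q,
    ...<2 lines>...
                       out=out,
                       weights=wgt)
    slices_having_nans = np.isnan(arr[-1, ...])
                                  ~~~^^^^^^^^^
IndexError: index -1 is out of bounds for axis 0 with size 0
```

jog_arm:
  travel:
    - [0.001,-0.004,0]
    - [0.001,-0.009,0]
    - [0.001,-0.013,0]
    - [0.002,-0.017,0]
    - [0.002,-0.021,-0.001]
    - [0.003,-0.025,-0.001]
    - [0.003,-0.03,-0.001]
    - [0.004,-0.035,-0.002]
    - [0.004,-0.035,-0.002]
    - [0.004,-0.035,-0.002]
  dr:
    - [0.007,0.001,0]
    - [0.014,0.002,0]
    - [0.021,0.002,0]
    - [0.028,0.003,0]
    - [0.035,0.004,0]
    - [0.042,0.005,0]
    - [0.051,0.006,0]
    - [0.06,0.007,0]
    - [0.06,0.007,0]
    - [0.06,0.007,0]

```text
t: 18.8
ee_pos: [523.9, -45.9, 148.2]
orientation: [-2.251, -0.124, 0.069]
ft_force: [-2.8, -2.0, 2.4]
width: 47.8
```

```bash
python3 - <<'E'
from h import *
st()
i=imaging.get_image("side"); lean(i); lean(i,15,120)
E
```

```text
18.8 [523.9 -45.9 148.2] q [-0.49  0.67  1.73  0.7   1.41 -0.97] F [-2.8 -2.   2.4] M [-0.36  0.16  0.22] 47.76513673694082 tilt -50.91 x [ 0.994  0.113 -0.007] grasp [525.6 -60.5 160.2]
n 771 s [-14.3  23.9  26.5] w [-26.9 -15.8  16.2]
 face s 1 412 deg 0.09 at z50 24.7
 face w -1 206 deg 0.28 at z50 -26.1
n 877 s [-13.9  24.   26.6] w [-26.9 -13.7  16.6]
 face s 1 493 deg 0.05 at z50 24.7
 face w -1 207 deg 0.32 at z50 -26.1
```

The canister is upright to within about 0.3°, so I'll open the jaws and back out.

jog_arm:
  travel:
    - [0,0,0]
    - [0,0,0]
    - [0,0,0]
    - [0,0,0]
    - [0,0,0]
    - [0,0,0]
    - [0,0,0]
    - [0,0,0]
    - [0,0,0]
    - [0,0,0]
  dr:
    - [0,0,0]
    - [0,0,0]
    - [0,0,0]
    - [0,0,0]
    - [0,0,0]
    - [0,0,0]
    - [0,0,0]
    - [0,0,0]
    - [0,0,0]
    - [0,0,0]
  hand: 1

```text
t: 19.85
ee_pos: [523.9, -45.9, 148.2]
orientation: [-2.251, -0.124, 0.069]
ft_force: [0.9, -0.5, -0.7]
width: 87.9
```

jog_arm:
  travel:
    - [0.004,-0.035,0.029]
    - [0.009,-0.075,0.06]
    - [0.013,-0.115,0.095]
    - [0.018,-0.155,0.126]
    - [0.023,-0.2,0.16]
    - [0.027,-0.25,0.21]
    - [0.03,-0.3,0.26]
    - [0.03,-0.35,0.31]
    - [0.03,-0.4,0.36]
    - [0.03,-0.4,0.36]
  dr:
    - [0,0,0]
    - [0,0,0]
    - [0,0,0]
    - [0,0,0]
    - [0,0,0]
    - [0,0,0]
    - [0,0,0]
    - [0,0,0]
    - [0,0,0]
    - [0,0,0]

```text
t: 20.85
ee_pos: [536.9, -208.3, 294.4]
orientation: [-2.254, -0.124, 0.063]
ft_force: [0.2, 0.4, -0.5]
width: 87.9
```

```bash
python3 - <<'E'
from h import *
st()
i=imaging.get_image("side"); lean(i,15,170)
w=imaging.get_image("wrist"); 
cv2.imwrite("pics/f.png",np.hstack([cv2.resize(k["pixels"],(400,300)) for k in (i,w)])[:,:,::-1])
t=imaging.get_image("top")
for n,k in (("top",t),("side",i),("wrist",w)):
    P=pts(k); m=(k["range_z"]>0)&(abs(P[...,2]-187)<8)&(np.hypot(P[...,0]-526,P[...,1]+48)<50); q=P[m]
    if len(q)>20: print(n,"cap",len(q),q.mean(0).round(1),cv2.minAreaRect(q[:,:2].astype(np.float32)))
E
```

```text
20.85 [ 536.9 -208.3  294.4] q [-0.69  0.6   1.43  0.58  1.79 -0.87] F [ 0.2  0.4 -0.5] M [-0.3  -0.18 -0.02] 87.86744878422543 tilt -50.68 x [ 0.994  0.111 -0.003] grasp [ 538.5 -223.   306.4]
n 1721 s [-15.3  23.9  26.7] w [-27.8 -17.3  16.3]
 face s 1 867 deg 0.32 at z50 24.6
 face w -1 507 deg -0.36 at z50 -26.3
top cap 513 [525.7 -50.5 187.4] ((526.0609130859375, -50.8919563293457), (49.10227584838867, 46.88753890991211), 6.178348064422607)
side cap 485 [519.6 -56.5 186.5] ((521.575439453125, -52.794403076171875), (49.31132888793945, 50.611568450927734), 7.091708183288574)
wrist cap 1473 [523.7 -57.7 186.8] ((523.3614501953125, -53.793514251708984), (49.63064193725586, 48.373634338378906), 5.355245113372803)
```

View pics/f.png

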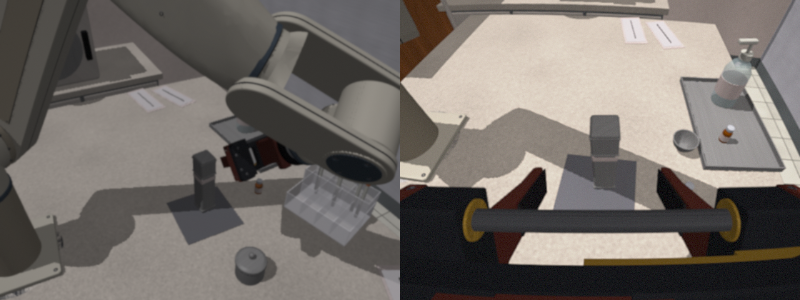

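Both views show the canister upright, cap up and wholly on the mat: foot at (203,210) in the side view and (605,185) in the wrist view. The jar, vial and bowl have not moved and the gripper is clear.

```bash
python3 -c "
from h import *
print(ticket.close_job())"
```

```text
the job is handed in; nothing more can be done
None
```

The canister now stands cap uppermost on the mat, and I handed the job in at about 21 s of the 54 s allowed. No verdict is reported, so the result below rests on my own checks.

I gripped it near the foot end and tipped it about its cap edge until it lay on its side, with a measured slope of about 1°. I then let go, took hold of the cap end and raised it about the foot edge resting on the mat.

**Last checks**
- **Upright:** the lean was about 0.3° in both directions after I let go, and the cap face was at about 187 mm.
- **Position:** the axis is about 10–15 mm (x) and 25–28 mm (y) from my estimate of the mat's middle. The limit is 65 mm.
- **Forces:** the highest wrist reading I saw between moves was about 8 N, and the gripper ended clear with nothing in it.
- **Bystanders:** the jar, bowl and vial look unmoved in the pictures. I did not measure them again.

**Where measurements disagreed**
- The three cameras gave cap positions up to 5 mm apart.
- My automatic measurement missed part of the mat, so I inferred its middle from its left edge and its known size. The error could be a few millimetres.
- The lifting force reached about 6 N early in the raise, close to the canister's full weight. The foot may have been very lightly loaded there, though the picture showed it down on the mat.

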